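Build up the core of a lantern mould on its stand

TASK

Build up the core of the lantern mould on the round stand, one piece after another from the bottom: the wider of the two wooden rings flat on the stand round its socket, the large notched plate with its spigot in the socket, the tall sleeve over that plate's hub, the small notched plate with its spigot in the sleeve, and last the narrower ring flat on the small plate round its hub. Every piece must sit fully home and upright, and the small plate's notches must stand straight above the large plate's, so that the mould's leaves can go in plumb. Leave the lantern, the paste bowl and the tape measure where they are.

Things in the scene. Friction and masses are not known exactly. Their poses are not given: they have to be found in the camera images.
- mould_stand: Fixed round stand of dark wood: base 128 mm wide, 16 mm high; in its middle an upright tubular socket, 45 mm outside, 39 mm inside, rim 36 mm above the table, 20 mm deep. Origin: on its axis, on the table. Built up on this axis, undersides are at: wider ring 16 mm, large disc 36 (on the socket's rim), sleeve 48, small disc 108 (on the sleeve), narrower ring 120. All fits have 4 mm of play all round.
- foot_ring_mid (a point): The wider wooden ring, outer diameter 63 mm, inner diameter 53 mm, 16 mm high, lying flat; grip it across the outside. This point is on its axis half-way up, 8 mm above the underside. Its z axis points up.
- large_plate_mid (a point): Large notched wood plate, 62 mm high in all: spigot 31 mm wide, 16 mm long (foot tapers to 26 mm); disc 110 mm wide, 12 mm thick, six rim notches 11 mm wide, 14 mm deep, 60 degrees apart; on top a round hub 31 mm wide, 34 mm high (top edge tapers to 26 mm), the part to grip. Stands on its spigot. Point: on the axis, half-way up (31 mm above the spigot's foot, 3 mm above the disc). z axis up, x axis at a notch.
- sleeve_mid (a point): Tall sleeve of light wood: a straight open tube standing on end, outer diameter 50 mm, inner diameter 39 mm, 60 mm high; either end may be up. This point is on its axis half-way up, 30 mm above its lower end. Its z axis points up. Grip it across the outside.
- small_plate_mid (a point): Small notched wood plate, 62 mm high in all: spigot 31 mm wide, 16 mm long (foot tapers to 26 mm); disc 84 mm wide, 12 mm thick, six rim notches 11 mm wide, 12 mm deep, 60 degrees apart; on top a round hub 31 mm wide, 34 mm high (top edge tapers to 26 mm), the part to grip. Stands on its spigot. Point: on the axis, half-way up (31 mm above the spigot's foot, 3 mm above the disc). z axis up, x axis at a notch.
- mouth_ring_mid (a point): The narrower wooden ring, outer diameter 50 mm, inner diameter 39 mm, 18 mm high, lying flat; grip it across the outside. This point is on its axis half-way up, 9 mm above the underside. Its z axis points up.
- small_lantern: Bystander: finished small red lantern, about 103 mm across and 136 mm high, standing loose behind the work. Origin under its middle. Not to be moved.
- paste_bowl: Bystander: white bowl, 95 mm across and 42 mm high, loose. Origin under its middle. Not to be moved.
- tape_measure: Bystander: black pocket tape measure lying on its side, 61 x 73 mm, 28 mm high, loose. Origin under its middle. Not to be moved.

How it is judged (in metres and radians):
On the way, in this order (a step that is already met when the one before it is completed fails the run):
1. the wider ring lies flat on the stand round its socket (horizontal distance between foot_ring_mid and mould_stand below 0.008 m and z of foot_ring_mid in the frame of mould_stand between 0.02 and 0.028 m and angle between foot_ring_mid's own z axis and vertical below 0.08 rad), for 0.2 s.
2. the large notched plate is home in the stand's socket (horizontal distance between large_plate_mid and mould_stand below 0.008 m and z of large_plate_mid in the frame of mould_stand between 0.047 and 0.055 m and angle between large_plate_mid's own z axis and vertical below 0.08 rad), for 0.2 s.
3. the sleeve stands on the large plate, over its hub (horizontal distance between sleeve_mid and large_plate_mid below 0.008 m and z of sleeve_mid in the frame of mould_stand between 0.074 and 0.082 m and angle between sleeve_mid's own z axis and vertical below 0.08 rad), for 0.2 s.
4. the small notched plate is home in the top of the sleeve (horizontal distance between small_plate_mid and sleeve_mid below 0.008 m and z of small_plate_mid in the frame of mould_stand between 0.119 and 0.127 m and angle between small_plate_mid's own z axis and vertical below 0.08 rad), for 0.2 s.
5. the narrower ring lies flat on the small plate round its hub (horizontal distance between mouth_ring_mid and small_plate_mid below 0.008 m and z of mouth_ring_mid in the frame of mould_stand between 0.125 and 0.133 m and angle between mouth_ring_mid's own z axis and vertical below 0.08 rad), for 0.2 s.
At the end, for the whole second after the job is handed in: All five pieces stand on the stand in the order given, each within 8 mm of the axis of the piece it fits, 4 mm of its seated height and 0.08 rad of upright; the small plate's notches within 0.14 rad (8 degrees) of being above the large plate's; all let go and at rest (all of step 1 and all of step 2 and all of step 3 and all of step 4 and all of step 5 and (angle between the x axis of small_plate_mid and the x axis of large_plate_mid, either way round below 0.14 rad or angle between the x axis of small_plate_mid and the x axis of large_plate_mid, either way round between 0.9072 and 1.1872 rad) and linear speed of each of foot_ring, large_plate, sleeve, small_plate, mouth_ring below 0.02 m/s); the robot touches nothing.
It fails at once if the small lantern is moved by more than 20 mm (distance of small_lantern from where it was at the start of the episode above 0.02 m).
It fails at once if the paste bowl is moved by more than 20 mm (distance of paste_bowl from where it was at the start of the episode above 0.02 m).
It fails at once if the tape measure is moved by more than 20 mm (distance of tape_measure from where it was at the start of the episode above 0.02 m).
It also fails if it takes over 112 s, if anything falls off the work surface, if the arm or the gripper's body presses on something with over 40 N, if the wrist force passes 120 N, or if a joint passes its speed limit or range.

ROBOT

A 6-joint arm with a two-finger parallel gripper is mounted at the origin on a cart in front of the work surface, level with it; the furniture and walls round the work are solid. World frame = base frame: x ahead of the robot, y to its left, z up, the work surface at z = 0. Lengths are in m, angles in degrees, forces in N, time in s.
With the tool pointing down it reaches from about 0.4 to 0.825 m from the base axis. Payload 7 kg.
Tool frame: the origin (TCP) lies at the very end of the fingers, on their centre line; the grasp point (between the pads) lies 19 mm behind it (ctrl.pinch_z is the distance from the TCP to the grasp point, in m); z points along the fingers, x is the direction in which the jaws open and shut, and the axes are right-handed (so a half turn about z gives the same grasp; the last joint's range is limited). The gripper opens to 88 mm and grips with 3 to 60 N. Pads are 19 mm wide; open, the fingers measure 130 mm over their backs; the gripper's body (78 mm by 193 mm) begins 47 mm behind the grasp point.
Start: joints at [82.512, 20.546, 0.682, 0, -70.136, -16.507], TCP at [0.275, 0.617, 0.227] pointing down, gripper open.
Joint ranges: [-176.03, 176.03], [-82.01, 121.73], [-58.28, 71.71], [-173.87, 95.51], [-174.79, -0.11], [-173.66, 173.66]. Speed limits (degrees/s): [136.94, 136.94, 172.46, 180, 180, 180].

INTERFACE

Orientations are given as [roll, pitch, yaw] about the fixed x, y, z axes, in that order (R = Rz(yaw) Ry(pitch) Rx(roll)).
In Python, from plant import ctrl gives the robot as it stands.
- The arm moves only by the tool carry_out, never from a script. Its argument "increments" is a list of rows, each a list of 7 numbers: the turn, a rotation vector about the world's x, y, z in degrees, then the shift along the world's x, y, z in mm, then the closure, from 0 (fully open) to 1 (shut). In form: [[ax, ay, az, dx, dy, dz, grip], ...]. A call has 1 to 20 rows; each row is the pose to reach, as a shift and turn from the pose commanded when the call began; what a row does not reach only later rows make up. A row lasts 1/8 s, in which the tool goes at most 62.5 mm and 10.7 degrees, less where a joint would pass 70% of its speed; a pose out of reach is approached as far as the arm can. A call with a gripper value outside its range is refused whole. The fingers move at their own pace and stop on an object; the grip force is fixed at half the most. Time passes only in rows, so rows that repeat a pose let the fingers close. It gives the time, the measured TCP pose, the force and the opening at its end, in the units of the state.
- ctrl.get_obs(): the state, without advancing time (a new reading comes with each control period).
- ctrl.snapshot(name): name is "scene" or "side" or "wrist"; returns a dict with "pixels" (420x560x3 uint8, blue, green, red), "intrinsics" (3x3 intrinsics, pixels), "rvec" (rotation vector, rad) and "tvec" (3), from world to camera coordinates, as OpenCV has them; the wrist camera has in their place "hand_eye" (4x4, takes a point from camera to tool coordinates, whose origin is the TCP and whose axes are the tool frame's). Camera axes: x right, y down, z forward; pixel columns grow to the right and rows downward; lengths in m; the calibration is good to about 2 mm. A picture is of the moment at which its call begins: read the wrist's pose just before it. There is no depth.
- ctrl.close_job(): hands the job in, once; it reports no verdict.
Trained networks look in a picture, given as the dict that the camera call returned (one of the last four; its "shot" number tells which), for a name from the list of things; names that differ only in an ending like _2 or _b are one class to them, and where a whole thing is asked for, a point or a joint stands for the part that bears it (a point fixed in the world has none). Each returns a list of dicts, best first, with "confidence" (0 to 1); they miss things now and then, are a little off and sometimes report something else, mostly with a low value. They report only what shows in the picture. A call takes as long as a camera call.
- ctrl.search_frame(picture, label): "centre" ([x, y, z] in m, in world coordinates, good to about 4 mm: the middle of the surface that is visible of it).
- ctrl.outline_of(picture, label): "pixels" (420x560 bool, what is visible of it).
The state is a dict: "clock": time; "joint_pos": joint angles; "qvel": joint speeds; "tau": joint torques, N m; "tool_pos": TCP position; "orientation": TCP orientation; "force": force on the tool from outside, world axes, zero at the start; "moment": the same for the moment, N m; "opening": finger opening in m.
Only numpy, scipy, OpenCV 4.12 (cv2) and the standard library are available. Lean on these libraries where they do the work, as an engineer would, in place of code of your own. Each camera call takes 0.05 s, during which the arm holds its last target. There are 200 camera calls.

## Working session

There is one attempt and no reset: what is moved stays moved. The work goes in short steps, Python scripts to look and compute and a tool call to move; the robot and the scene stay as the last step left them, time stands still between calls to the robot, and variables do not carry over. Pictures are saved under pics/ and viewed, about 12 in all and at most 16, crops included, and the job is handed in when it is done.

Besides the shell and the picture viewer there is one more tool, called after ">>>" as name(argument=value, ...), one argument or row to a line, values as JSON. carry_out: Moves the arm, as the interface text tells. Its arguments: {"type":"object","properties":{"increments":{"type":"array"}},"required":["increments"]}

```bash
mkdir -p pics; cat > h.py <<'E'
from plant import ctrl
import numpy as np, cv2
from scipy.spatial.transform import Rotation as R
def cam(p,o=None):
    K=np.array(p["intrinsics"])
    if "rvec" in p and p.get("rvec") is not None:
        Rm=cv2.Rodrigues(np.array(p["rvec"],float))[0]; return K,Rm,np.array(p["tvec"],float).ravel()
    T=np.eye(4);T[:3,:3]=R.from_euler('xyz',o["orientation"],degrees=True).as_matrix();T[:3,3]=o["tool_pos"]
    C=np.linalg.inv(T@np.array(p["hand_eye"])); return K,C[:3,:3],C[:3,3]
def onz(c,uv,z):
    K,Rm,t=c; d=Rm.T@np.linalg.solve(K,[uv[0],uv[1],1.]); o=-Rm.T@t
    return o+d*(z-o[2])/d[2]
def proj(c,P):
    K,Rm,t=c; q=(Rm@np.atleast_2d(P).T).T+t; q=q@K.T; return q[:,:2]/q[:,2:]
def snap(n,f=None):
    o=ctrl.get_obs(); p=ctrl.snapshot(n)
    if f: cv2.imwrite("pics/"+f,p["pixels"])
    return p,cam(p,o)
NAMES="mould_stand foot_ring_mid large_plate_mid sleeve_mid small_plate_mid mouth_ring_mid small_lantern paste_bowl tape_measure".split()
E
python3 - <<'E'
from h import *
print({k:np.round(v,3) if not isinstance(v,str) else v for k,v in ctrl.get_obs().items()})
ims=[]
for n in("scene","side"):
    p,c=snap(n); ims.append(p["pixels"]); print(n,np.round(-c[1].T@c[2],3))
    for l in NAMES:
        print(l,[(np.round(d["centre"],3).tolist(),round(d["confidence"],2)) for d in ctrl.search_frame(p,l)[:3]])
p,c=snap("wrist");ims.append(p["pixels"])
cv2.imwrite("pics/a.png",ims[0]);cv2.imwrite("pics/b.png",cv2.resize(np.hstack(ims[1:]),(800,300)))
E
```

```text
{'clock': np.float64(0.0), 'joint_pos': array([ 8.2512e+01,  2.0592e+01,  6.3300e-01, -2.1000e-02, -7.0136e+01,
       -1.6508e+01]), 'qvel': array([ 0.056,  0.054,  0.068,  0.021,  0.051, -0.029]), 'tau': array([ 0.0000e+00, -5.8271e+01,  2.9304e+01,  6.9970e+00,  7.0000e-03,
       -0.0000e+00]), 'tool_pos': array([0.274, 0.616, 0.226]), 'orientation': array([-1.79991e+02, -9.70000e-02, -1.14003e+02]), 'force': array([-0.014, -0.34 ,  0.854]), 'moment': array([ 0.013, -0.005, -0.008]), 'opening': np.float64(0.088)}
scene [ 0.214 -0.674  0.899]
mould_stand [([0.627, -0.051, 0.014], 0.64)]
foot_ring_mid [([0.601, 0.162, 0.01], 0.64)]
large_plate_mid [([0.586, -0.34, 0.029], 0.95)]
sleeve_mid [([0.418, -0.197, 0.037], 0.94)]
small_plate_mid [([0.399, 0.236, 0.032], 0.62)]
mouth_ring_mid [([0.451, -0.001, 0.015], 0.58)]
small_lantern [([0.741, 0.019, 0.08], 0.93), ([0.398, 0.238, 0.033], 0.34)]
paste_bowl [([0.55, 0.366, 0.023], 0.7)]
tape_measure [([0.481, -0.428, 0.026], 0.73)]
side [0.572 0.969 0.996]
mould_stand [([0.633, -0.036, 0.015], 0.82)]
foot_ring_mid [([0.604, 0.171, 0.012], 0.78), ([0.549, 0.344, 0.02], 0.43)]
large_plate_mid [([0.599, -0.32, 0.03], 0.65)]
sleeve_mid [([0.418, -0.18, 0.039], 0.6)]
small_plate_mid [([0.408, 0.261, 0.031], 0.76)]
mouth_ring_mid [([0.455, 0.008, 0.014], 0.58)]
small_lantern [([0.752, 0.076, 0.091], 0.71)]
paste_bowl [([0.55, 0.344, 0.018], 0.83)]
tape_measure [([0.489, -0.414, 0.027], 0.68)]
```

View pics/a.png

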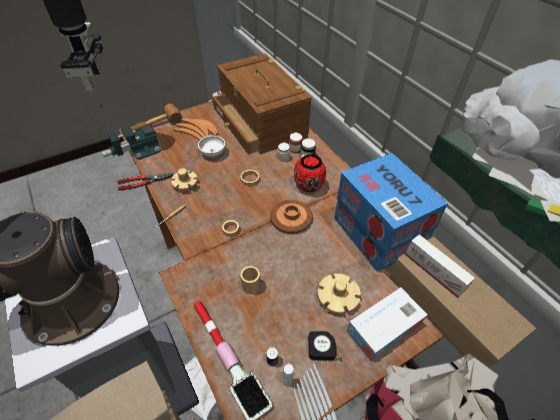

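View pics/b.png

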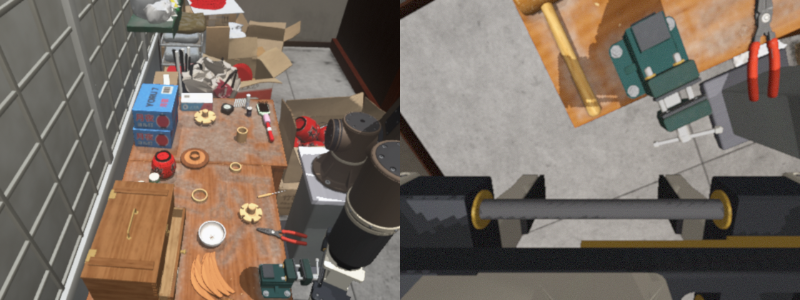

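The scene view shows the stand at px (292,215) with the lantern just behind it at (310,173). The foot ring is at (250,177), the mouth ring at (231,228), the sleeve at (250,278), the large plate at (340,293) and the small plate at (184,180). The networks agree with this. Next I'll fit the silhouettes to get exact positions.

```bash
cat >> h.py <<'E'
PROF={"mould_stand":[(64,0),(64,16),(22.5,36)],"foot_ring_mid":[(31.5,0),(31.5,16)],"large_plate_mid":[(13,0),(15.5,5),(15.5,16),(55,16),(55,28),(15.5,57),(13,62)],
"sleeve_mid":[(25,0),(25,60)],"small_plate_mid":[(13,0),(15.5,5),(15.5,16),(42,16),(42,28),(15.5,57),(13,62)],"mouth_ring_mid":[(25,0),(25,18)],
"small_lantern":[(30,0),(51,50),(51,85),(30,136)],"paste_bowl":[(25,0),(47.5,42)],"tape_measure":[(33,0),(33,28)]}
A=np.linspace(0,2*np.pi,48,endpoint=False)
def pts(prof,x,y,z0=0):
    return np.concatenate([np.c_[x+r/1e3*np.cos(A),y+r/1e3*np.sin(A),np.full(48,z0+z/1e3)] for r,z in prof])
def hullc(uv,):
    h=cv2.convexHull(np.float32(uv)); m=cv2.moments(h); return np.array([m["m10"],m["m01"]])/m["m00"]
def parts(n):
    P=PROF[n]; 
    if "plate" in n: return [P[:3],P[3:5],[(15.5,28)]+P[5:]]
    if n=="mould_stand": return [P[:2],[(22.5,16),(22.5,36)]]
    return [P]
def model_c(c,n,x,y,z0):
    m=np.zeros((1680,2240),np.uint8)
    for q in parts(n):
        h=cv2.convexHull(np.float32(proj(c,pts(q,x,y,z0))*4+1.5)); cv2.fillConvexPoly(m,np.int32(h),1)
    M=cv2.moments(m,True); return (np.array([M["m10"],M["m01"]])/M["m00"]-1.5)/4
def mask_c(p,n):
    r=ctrl.outline_of(p,n)
    if not r: return None
    m=np.uint8(r[0]["pixels"]); k,l,s,_=cv2.connectedComponentsWithStats(m); i=1+np.argmax(s[1:,4]); m=np.uint8(l==i)
    f=cv2.findContours(m,cv2.RETR_EXTERNAL,cv2.CHAIN_APPROX_NONE)[0]; cv2.drawContours(m,f,-1,1,-1)
    M=cv2.moments(m,True); return np.array([M["m10"],M["m01"]])/M["m00"],r[0]["confidence"],m
def fit(obs,n,x0,z0=0):
    from scipy.optimize import least_squares
    f=lambda v:np.concatenate([model_c(c,n,v[0],v[1],z0)-u for c,u in obs])
    s=least_squares(f,x0,diff_step=3e-3,x_scale=.1); return s.x,s.fun
E
python3 - <<'E'
from h import *
G=dict(zip(NAMES,[(.635,-.045),(.605,.167),(.595,-.33),(.418,-.19),(.405,.25),(.453,.003),(.75,.05),(.55,.355),(.485,-.42)]))
S=[snap("scene"),snap("side")]
for n in NAMES:
    ob=[]
    for p,c in S:
        r=mask_c(p,n)
        if r: ob.append((c,r[0]))
    x,e=fit(ob,n,G[n]); 
    sep=[np.round(fit([o],n,x)[0],4).tolist() for o in ob]
    print(n,np.round(x,4),np.round(e,1),sep)
E
```

```text
mould_stand [ 0.6336 -0.0448] [0.5 0.3 0.3 1.4] [[0.6328, -0.043], [0.635, -0.051]]
foot_ring_mid [0.6028 0.1812] [-1.3 -3.1 -0.  -2.1] [[0.5996, 0.1656], [0.6023, 0.1885]]
large_plate_mid [ 0.5964 -0.3358] [ 0.5 -0.2  0.6  0.6] [[0.595, -0.3357], [0.5986, -0.3396]]
sleeve_mid [ 0.417 -0.194] [ 0.6 -0.   0.7  0.3] [[0.4157, -0.1933], [0.4194, -0.1955]]
small_plate_mid [0.4062 0.2477] [ 0.6 -0.3  0.5 -0. ] [[0.4042, 0.2472], [0.4075, 0.2477]]
mouth_ring_mid [0.6008 0.0218] [-38.   32.4 -46.5   2.9] [[0.7832, 0.0849], [0.457, 0.0064]]
small_lantern [0.7534 0.0457] [ 0.3 -3.7  1.5 -2.6] [[0.7436, 0.0321], [0.7562, 0.0568]]
paste_bowl [0.5503 0.3528] [ 0.4 -1.3  0.6 -0.5] [[0.546, 0.3466], [0.5516, 0.3543]]
tape_measure [ 0.4595 -0.3977] [-14.   -5.2 -14.  -31.2] [[0.4811, -0.4248], [0.4164, -0.2174]]
```

```bash
python3 - <<'E'
from h import *
p,c=snap("scene")
for uv in [(338,230),(380,267),(250,150),(218,103),(284,158),(297,152),(309,156),(231,232),(250,182),(350,322),(174,205)]: print(uv,np.round(onz(c,uv,0),3))
w=ctrl.snapshot("wrist"); print(np.round(w["hand_eye"],3),np.round(w["intrinsics"],1))
E
```

```text
(338, 230) [ 0.728 -0.156  0.   ]
(380, 267) [ 0.751 -0.319  0.   ]
(250, 150) [0.67  0.299 0.   ]
(218, 103) [0.693 0.626 0.   ]
(284, 158) [0.753 0.201 0.   ]
(297, 152) [0.81  0.206 0.   ]
(309, 156) [0.836 0.166 0.   ]
(231, 232) [ 0.449 -0.003 -0.   ]
(250, 182) [0.595 0.155 0.   ]
(350, 322) [ 0.582 -0.406  0.   ]
(174, 205) [0.341 0.183 0.   ]
[[ 1.     0.001  0.     0.   ]
 [-0.001  0.96   0.281 -0.075]
 [ 0.    -0.281  0.96  -0.158]
 [ 0.     0.     0.     1.   ]] [[309.7   0.  281.9]
 [  0.  309.7 208.7]
 [  0.    0.    1. ]]
```

>>> carry_out(
  increments=[
    [0,0,-90,160,-215,-20,0],
    [0,0,-156,328,-442,-57,0],
    [0,0,-156,328,-442,-57,0],
    [0,0,-156,328,-442,-57,0],
    [0,0,-156,328,-442,-57,0],
    [0,0,-156,328,-442,-57,0],
    [0,0,-156,328,-442,-57,0],
    [0,0,-156,328,-442,-57,0],
    [0,0,-156,328,-442,-57,0],
    [0,0,-156,328,-442,-57,0],
    [0,0,-156,328,-442,-57,0],
    [0,0,-156,328,-442,-57,0],
    [0,0,-156,328,-442,-57,0],
    [0,0,-156,328,-442,-57,0],
    [0,0,-156,328,-442,-57,0],
    [0,0,-156,328,-442,-57,0],
    [0,0,-156,328,-442,-57,0],
  ],
)

```text
clock: 4.28
tool_pos: [0.6025, 0.1746, 0.1696]
orientation: [180.0, -0.0, 90.1]
force: [-0.4, -0.7, 0.4]
opening: 0.0878
```

```bash
cat > look.py <<'E'
import sys
from h import *
# usage: look.py file name:z0:x:y ...
p,c=snap("wrist",sys.argv[1]); o=ctrl.get_obs(); print("t",o["clock"],"tcp",np.round(o["tool_pos"],4),np.round(o["orientation"],1),"f",np.round(o["force"],1))
for a in sys.argv[2:]:
    n,z,x,y=a.split(":"); r=mask_c(p,n)
    if not r: print(n,"none");continue
    print(n,r[1],"fit",[np.round(v,4) for v in fit([(c,r[0])],n,(float(x),float(y)),float(z))])
    m=r[2]; cv2.drawContours(p["pixels"],cv2.findContours(m,0,1)[0],-1,(255,0,255),1)
cv2.imwrite("pics/"+sys.argv[1],p["pixels"])
E
python3 look.py c.png foot_ring_mid:0:.602:.168
```

```text
t 4.325 tcp [0.6025 0.1747 0.1696] [180.   -0.   90.1] f [-0.7  0.6  0.6]
foot_ring_mid 0.61 fit [array([0.6002, 0.167 ]), array([0.0032, 0.0025])]
```

View pics/c.png

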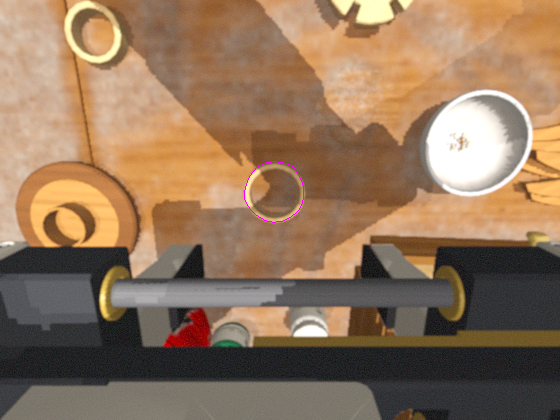

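The outline fits the foot ring exactly, at px (275,192). The stand at (75,215) and the mouth ring at (94,31) are also in view. I'll grasp the ring.

>>> carry_out(
  increments=[
    [0,0,0,-2,-8,-60,0],
    [0,0,0,-2,-8,-120,0],
    [0,0,0,-2,-8,-160,0],
    [0,0,0,-2,-8,-166,0],
    [0,0,0,-2,-8,-166,0],
    [0,0,0,-2,-8,-166,1],
    [0,0,0,-2,-8,-166,1],
    [0,0,0,-2,-8,-166,1],
    [0,0,0,-2,-8,-166,1],
    [0,0,0,-2,-8,-166,1],
    [0,0,0,-2,-8,-166,1],
    [0,0,0,-2,-8,-130,1],
    [0,0,0,-2,-8,-70,1],
    [0,0,0,0,-110,-50,1],
    [0,0,0,12,-160,-50,1],
    [0,0,0,12,-160,-50,1],
  ],
)

```text
clock: 6.38
tool_pos: [0.6144, 0.0121, 0.1203]
orientation: [180.0, -0.0, 89.9]
force: [0.3, 0.5, 0.4]
opening: 0.0611
```

```bash
python3 look.py d.png mould_stand:0:.634:-.045 mouth_ring_mid:0:.453:.003
```

```text
t 6.425 tcp [0.6146 0.0101 0.1203] [180.    0.   89.9] f [ 1.4 -1.1  0.2]
mould_stand 0.65 fit [array([ 0.6133, -0.0538]), array([ 0.0009, -0.0062])]
mouth_ring_mid 0.71 fit [array([0.4614, 0.0048]), array([ 0.0074, -0.0024])]
```

View pics/d.png

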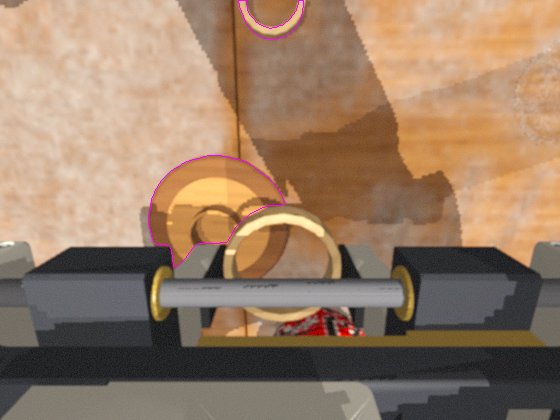

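```bash
python3 - <<'E'
from h import *
from scipy.optimize import least_squares
def arcfit(p,c,sel,x0):
    r=mask_c(p,"mould_stand"); k=max(cv2.findContours(r[2],0,cv2.CHAIN_APPROX_NONE)[0],key=len)[:,0,:]; k=np.float64([q for q in k if sel(q)])
    def f(v):
        h=cv2.convexHull(np.float32(proj(c,pts([(64,0),(64,16),(22.5,36)],*v))))
        return [cv2.pointPolygonTest(h,(float(a),float(b)),True) for a,b in k]
    s=least_squares(f,x0,diff_step=3e-3,x_scale=.1,loss="soft_l1"); return s.x,np.sqrt(np.mean(np.square(f(s.x)))),len(k)
p,c=snap("wrist"); x,e,n=arcfit(p,c,lambda q:(q[1]<198 and q[0]<280) or (q[0]<170 and q[1]<240),(.634,-.045)); print(ctrl.get_obs()["tool_pos"],x,e,n)
im=p["pixels"].copy()
def draw(im,c,x):
    for r,z,col in((64,16,(255,0,255)),(22.5,36,(0,255,0)),(19.5,36,(255,255,0))):
        cv2.polylines(im,[np.int32(proj(c,pts([(r,z)],*x)))],True,col,1)
draw(im,c,x)
p2,c2=snap("scene"); x2,e2,n2=arcfit(p2,c2,lambda q:q[1]>205,(.634,-.045)); print(x2,e2,n2)
i2=p2["pixels"].copy(); draw(i2,c2,x2); i2=cv2.resize(i2[170:270,230:370],None,fx=3,fy=3)
j=cv2.resize(im[130:300,100:380],(494,300)); cv2.imwrite("pics/e.png",cv2.resize(np.hstack([j,i2]),(800,int(300*800/914))))
E
```

```text
[0.61436157 0.01486233 0.11939839] [ 0.63325395 -0.04501807] 1.0427251893294118 184
[ 0.63487999 -0.03864088] 0.9920713062395324 76
```

View pics/e.png

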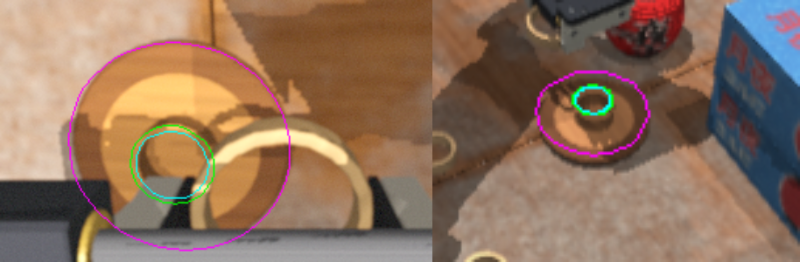

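>>> carry_out(
  increments=[
    [0,0,0,19,-59,0,1],
    [0,0,0,19,-59,-30,1],
    [0,0,0,19,-59,-55,1],
    [0,0,0,19,-59,-55,1],
    [0,0,0,19,-59,-55,1],
    [0,0,0,19,-59,-65,1],
    [0,0,0,19,-59,-75,1],
    [0,0,0,19,-59,-80,1],
    [0,0,0,19,-59,-85,1],
    [0,0,0,19,-59,-90,1],
    [0,0,0,19,-59,-95,1],
    [0,0,0,19,-59,-97,1],
    [0,0,0,19,-59,-97,1],
  ],
)

```text
clock: 8.35
tool_pos: [0.6334, -0.0444, 0.0224]
orientation: [-180.0, 0.0, 90.0]
force: [-0.2, 0.5, -0.9]
opening: 0.0611
```

>>> carry_out(
  increments=[
    [0,0,0,0,0,-2,0],
    [0,0,0,0,0,-2,0],
    [0,0,0,0,0,-2,0],
    [0,0,0,0,0,-2,0],
    [0,0,0,0,0,40,0],
    [0,0,0,0,0,100,0],
    [0,0,0,0,0,140,0],
    [0,0,0,0,0,140,0],
    [0,0,0,0,0,140,0],
  ],
)

```text
clock: 9.48
tool_pos: [0.6331, -0.0443, 0.1623]
orientation: [-180.0, -0.0, 90.0]
force: [-0.1, 0.7, -0.2]
opening: 0.0876
```

```bash
python3 look.py f.png foot_ring_mid:.016:.634:-.045 mould_stand:0:.634:-.045
```

```text
t 9.525 tcp [ 0.6328 -0.0444  0.1616] [-179.9   -0.    90. ] f [ 0.3 -0.6  0.1]
foot_ring_mid 0.89 fit [array([ 0.6333, -0.044 ]), array([0.002 , 0.0015])]
mould_stand 0.65 fit [array([ 0.6311, -0.0452]), array([-0.0074,  0.0054])]
```

View pics/f.png

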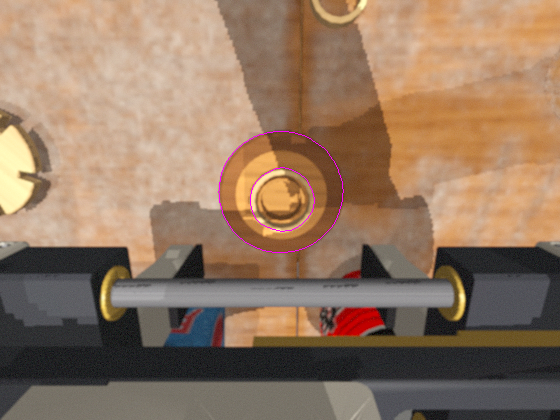

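The foot ring sits flat round the socket at px (282,200), concentric with it. Next is the large plate.

>>> carry_out(
  increments=[
    [0,0,0,-8,-60,12,0],
    [0,0,0,-16,-120,25,0],
    [0,0,0,-23,-180,25,0],
    [0,0,0,-30,-240,25,0],
    [0,0,0,-37,-292,25,0],
    [0,0,0,-37,-292,25,0],
    [0,0,0,-37,-292,25,0],
    [0,0,0,-37,-292,25,0],
  ],
)

```text
clock: 10.62
tool_pos: [0.5967, -0.3353, 0.1872]
orientation: [-180.0, -0.0, 90.1]
force: [-0.6, 0.1, 0.8]
opening: 0.0874
```

```bash
cat >> h.py <<'E'
def notch(p,c,x,y,rr,ztop,name=None):
    """notch angle mod 60 deg from mean colour along ring rr[] at disc top; uses mask if name given"""
    th=np.radians(np.arange(0,360,1.)); g=p["pixels"].astype(np.float32).copy()
    if name: g=255*np.float32(ctrl.outline_of(p,name)[0]["pixels"])
    else: g=g[:,:,2]
    s=0
    for r in rr:
        uv=np.float32(proj(c,np.c_[x+r*np.cos(th),y+r*np.sin(th),np.full(360,ztop)]))
        s=s+cv2.remap(g,uv[:,0].reshape(1,-1),uv[:,1].reshape(1,-1),cv2.INTER_LINEAR)[0]
    f=np.sum((s-s.mean())*np.exp(1j*6*th)); return (np.degrees(np.angle(-f))/6)%60, abs(f)/np.abs(s-s.mean()).sum()
E
python3 look.py g.png large_plate_mid:0:.596:-.336
python3 - <<'E'
from h import *
p,c=snap("wrist")
x,y=fit([(c,mask_c(p,"large_plate_mid")[0])],"large_plate_mid",(.596,-.336))[0]
for nm in (None,"large_plate_mid"): print(notch(p,c,x,y,(.045,.048,.051),.028,nm))
E
```

```text
t 10.675 tcp [ 0.5969 -0.3352  0.1874] [-180.    -0.    90.1] f [-0.3 -0.4  0.4]
large_plate_mid 0.68 fit [array([ 0.5959, -0.3345]), array([-0.0064,  0.0068])]
(np.float64(13.693377483506623), np.float64(0.5175559698337692))
(np.float64(13.822059864603737), np.float64(0.585828101110277))
```

View pics/g.png

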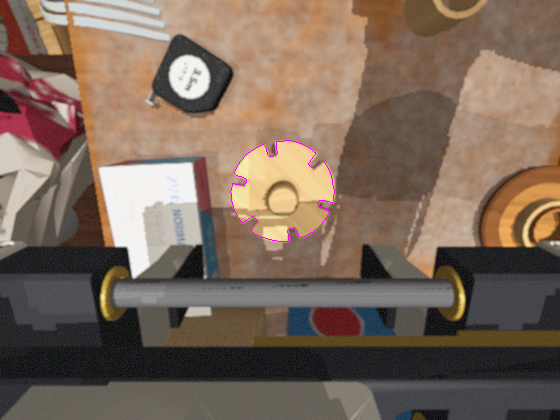

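The plate's outline fits well, with its hub at px (283,198) and notches at 13.7° mod 60. The white box at (165,220) is close on the left, so I'll turn the jaws along x for this grasp.

>>> carry_out(
  increments=[
    [0,0,30,-1,0,-10,0],
    [0,0,60,-1,0,-20,0],
    [0,0,90,-1,0,-30,0],
    [0,0,90,-1,0,-30,0],
    [0,0,90,-1,0,-30,0],
    [0,0,90,-1,0,-30,0],
    [0,0,90,-1,0,-50,0],
    [0,0,90,-1,0,-70,0],
    [0,0,90,-1,0,-110,0],
    [0,0,90,-1,0,-140,0],
    [0,0,90,-1,0,-152,0],
    [0,0,90,-1,0,-152,0],
    [0,0,90,-1,0,-152,1],
    [0,0,90,-1,0,-152,1],
    [0,0,90,-1,0,-152,1],
    [0,0,90,-1,0,-152,1],
    [0,0,90,-1,0,-152,1],
    [0,0,90,-1,0,-152,1],
    [0,0,90,-1,0,-152,1],
    [0,0,90,-1,0,-152,1],
  ],
)

```text
clock: 13.38
tool_pos: [0.5956, -0.3364, 0.0356]
orientation: [-180.0, 0.0, -180.0]
force: [0.6, 0.1, -1.1]
opening: 0.0303
```

>>> carry_out(
  increments=[
    [0,0,0,0,0,40,1],
    [0,0,0,0,0,90,1],
    [0,0,0,5,40,90,1],
    [0,0,-20,10,80,90,1],
    [0,0,-40,16,130,90,1],
    [0,0,-60,22,180,90,1],
    [0,0,-90,28,240,90,1],
    [0,0,-90,37,291,80,1],
    [0,0,-90,37,291,80,1],
    [0,0,-90,37,291,80,1],
    [0,0,-90,37,291,80,1],
    [0,0,-90,37,291,80,1],
    [0,0,-90,37,291,80,1],
    [0,0,-90,37,291,80,1],
  ],
)

```text
clock: 15.12
tool_pos: [0.6323, -0.0454, 0.1153]
orientation: [-180.0, 0.0, 90.1]
force: [-0.0, 0.4, -2.0]
opening: 0.0302
```

```bash
python3 look.py i.png; python3 - <<'E'
from h import *
p,c=snap("wrist"); o=ctrl.get_obs(); z=o["tool_pos"][2]-.0356
r=mask_c(p,"large_plate_mid"); print(r[1])
im=p["pixels"]; x,y=o["tool_pos"][:2]
for col,(a,b) in {(255,0,255):(x,y),(0,255,0):(x-.003,y)}.items():
    cv2.polylines(im,[np.int32(proj(c,pts([(55,28)],a,b,z)))],True,col,1)
cv2.imwrite("pics/i.png",im); print(o["tool_pos"])
E
```

```text
t 15.175 tcp [ 0.6323 -0.0454  0.1154] [-180.    -0.    90.1] f [-0.3 -0.6 -1.9]
0.78
[ 0.63240657 -0.04540064  0.11547558]
```

View pics/i.png

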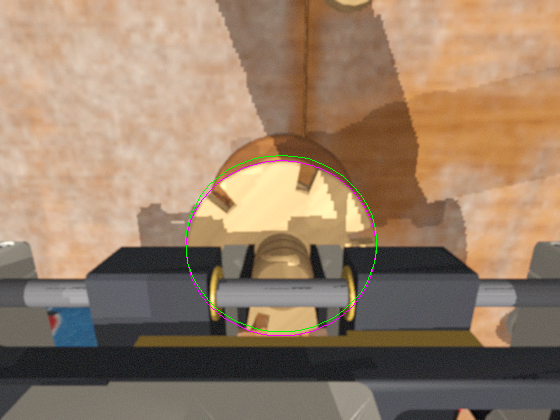

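The plate hangs level and centred under the TCP, its rim on the predicted circle. Lowering it now.

>>> carry_out(
  increments=[
    [0,0,0,0,1,-20,1],
    [0,0,0,0,1,-35,1],
    [0,0,0,0,1,-40,1],
    [0,0,0,0,1,-45,1],
    [0,0,0,0,1,-50,1],
    [0,0,0,0,1,-54,1],
    [0,0,0,0,1,-57,1],
    [0,0,0,0,1,-59,1],
    [0,0,0,0,1,-59,1],
  ],
)

```text
clock: 16.4
tool_pos: [0.6325, -0.0444, 0.0565]
orientation: [-180.0, 0.0, 90.0]
force: [-0.4, -0.5, -1.3]
opening: 0.0299
```

>>> carry_out(
  increments=[
    [0,0,0,0,0,0,0],
    [0,0,0,0,0,0,0],
    [0,0,0,0,0,0,0],
    [0,0,0,0,0,0,0],
    [0,0,0,0,0,0,0],
    [0,0,0,0,0,50,0],
    [0,0,0,0,0,110,0],
    [0,0,0,0,0,140,0],
    [0,0,0,0,0,140,0],
    [0,0,0,0,0,140,0],
  ],
)

```text
clock: 17.65
tool_pos: [0.632, -0.0443, 0.1959]
orientation: [-180.0, -0.0, 90.0]
force: [-0.0, 0.2, -0.3]
opening: 0.0879
```

```bash
python3 - <<'E'
from h import *
p,c=snap("wrist","j.png"); r=mask_c(p,"large_plate_mid"); print(r[1],ctrl.get_obs()["tool_pos"])
x,y=fit([(c,r[0])],"large_plate_mid",(.633,-.045),.02)[0]; print(x,y)
for nm in (None,"large_plate_mid"): print(notch(p,c,x,y,(.045,.048,.051),.048,nm))
im=p["pixels"]
for rr,z in((55,28),(15.5,57)): cv2.polylines(im,[np.int32(proj(c,pts([(rr,z)],x,y,.02)))],True,(255,0,255),1)
cv2.imwrite("pics/j.png",im[80:300,100:480])
E
```

```text
0.82 [ 0.63174669 -0.04444903  0.19515091]
0.6329664087574365 -0.04445671199373017
(np.float64(45.32617874455301), np.float64(0.4747285541655764))
(np.float64(43.90560058483183), np.float64(0.5768951806463246))
```

View pics/j.png

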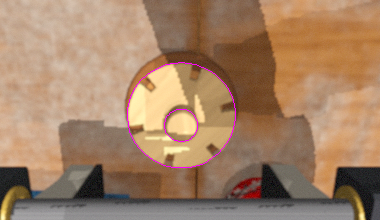

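Large plate is home, rim and hub matching the circles for its seated height, with notches at about 43.8° mod 60. Next, the sleeve.

>>> carry_out(
  increments=[
    [0,0,0,-50,-35,0,0],
    [0,0,0,-100,-70,0,0],
    [0,0,0,-150,-105,0,0],
    [0,0,0,-200,-140,0,0],
    [0,0,0,-215,-149,0,0],
    [0,0,0,-215,-149,0,0],
    [0,0,0,-215,-149,0,0],
    [0,0,0,-215,-149,0,0],
  ],
)

```text
clock: 18.8
tool_pos: [0.4184, -0.1929, 0.1962]
orientation: [-180.0, 0.0, 90.1]
force: [-0.2, 0.5, -0.1]
opening: 0.0877
```

```bash
python3 look.py k.png sleeve_mid:0:.417:-.193
```

```text
t 18.85 tcp [ 0.4183 -0.1929  0.1962] [-180.     0.    90.1] f [0.6 0.6 0.8]
sleeve_mid 0.97 fit [array([ 0.4164, -0.1925]), array([-0.0072, -0.0058])]
```

>>> carry_out(
  increments=[
    [0,0,0,-1,0,-60,0],
    [0,0,0,-1,0,-120,0],
    [0,0,0,-1,0,-160,0],
    [0,0,0,-1,0,-172,0],
    [0,0,0,-1,0,-172,0],
    [0,0,0,-1,0,-172,1],
    [0,0,0,-1,0,-172,1],
    [0,0,0,-1,0,-172,1],
    [0,0,0,-1,0,-172,1],
    [0,0,0,-1,0,-172,1],
    [0,0,0,-1,0,-172,1],
    [0,0,0,-1,0,-172,1],
    [0,0,0,0,0,-120,1],
    [0,0,0,0,0,-60,1],
    [0,0,0,0,0,-36,1],
    [0,0,0,50,35,-36,1],
    [0,0,0,100,70,-36,1],
    [0,0,0,150,105,-36,1],
    [0,0,0,190,130,-36,1],
    [0,0,0,190,130,-36,1],
  ],
)

```text
clock: 21.4
tool_pos: [0.6095, -0.0616, 0.1591]
orientation: [-179.9, 0.0, 90.1]
force: [0.4, -0.5, -1.8]
opening: 0.05
```

>>> carry_out(
  increments=[
    [0,0,0,25,19,0,1],
    [0,0,0,25,19,-20,1],
    [0,0,0,25,19,-40,1],
    [0,0,0,25,19,-48,1],
    [0,0,0,25,19,-48,1],
    [0,0,0,25,19,-48,1],
  ],
)

```text
clock: 22.15
tool_pos: [0.6329, -0.0445, 0.1135]
orientation: [179.9, -0.0, 90.0]
force: [-0.5, 0.6, -0.2]
opening: 0.0496
```

```bash
python3 - <<'E'
from h import *
p,c=snap("wrist"); o=ctrl.get_obs(); print(o["tool_pos"],o["force"]); im=p["pixels"]; x,y,z=o["tool_pos"]
for a in((25,60),(19.5,60)): cv2.polylines(im,[np.int32(proj(c,pts([a],x,y,z-.024)))],True,(255,0,255),1)
cv2.polylines(im,[np.int32(proj(c,pts([(55,48)],.633,-.0445)))],True,(0,255,0),1)
p2,c2=snap("scene"); i2=cv2.resize(p2["pixels"][120:260,220:380],None,fx=2.5,fy=2.5)
cv2.imwrite("pics/l.png",np.hstack([cv2.resize(im[100:380,80:480],(400,350))[:350],i2]))
E
```

```text
[ 0.63297004 -0.04443662  0.11355437] [-0.15515548 -0.00867639 -1.28010325]
```

View pics/l.png

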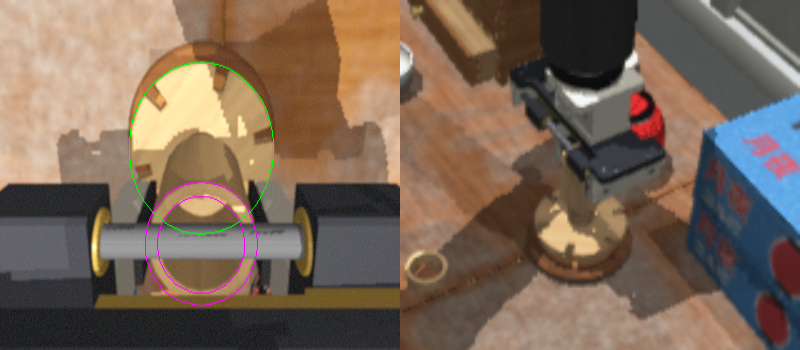

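The sleeve hangs upright, its top rim on the predicted circle and centred over the plate. Lowering it.

>>> carry_out(
  increments=[
    [0,0,0,0,0,-5,1],
    [0,0,0,0,0,-10,1],
    [0,0,0,0,0,-15,1],
    [0,0,0,0,0,-22,1],
    [0,0,0,0,0,-29,1],
    [0,0,0,0,0,-35,1],
    [0,0,0,0,0,-39,1],
    [0,0,0,0,0,-39,1],
  ],
)

```text
clock: 23.25
tool_pos: [0.6325, -0.0444, 0.0734]
orientation: [-180.0, 0.0, 90.0]
force: [0.2, 0.1, -0.8]
opening: 0.05
```

>>> carry_out(
  increments=[
    [0,0,0,0,0,0,0],
    [0,0,0,0,0,0,0],
    [0,0,0,0,0,0,0],
    [0,0,0,0,0,0,0],
    [0,0,0,0,0,50,0],
    [0,0,0,0,0,110,0],
    [0,0,0,0,0,160,0],
    [0,0,0,0,0,160,0],
    [0,0,0,0,0,160,0],
  ],
)

```text
clock: 24.38
tool_pos: [0.6321, -0.0443, 0.2333]
orientation: [-180.0, -0.0, 90.0]
force: [0.7, 0.3, -0.5]
opening: 0.0876
```

```bash
python3 look.py m.png sleeve_mid:.048:.633:-.045
```

```text
t 24.425 tcp [ 0.6318 -0.0444  0.2325] [-179.9   -0.    90. ] f [0.6 0.6 0.3]
sleeve_mid 0.82 fit [array([ 0.6326, -0.0441]), array([0.0015, 0.0055])]
```

>>> carry_out(
  increments=[
    [0,0,0,-35,45,0,0],
    [0,0,0,-70,90,-10,0],
    [0,0,0,-105,135,-20,0],
    [0,0,0,-140,180,-30,0],
    [0,0,0,-175,225,-40,0],
    [0,0,0,-210,270,-40,0],
    [0,0,0,-227,292,-40,0],
    [0,0,0,-227,292,-40,0],
    [0,0,0,-227,292,-40,0],
    [0,0,0,-227,292,-40,0],
  ],
)

```text
clock: 25.72
tool_pos: [0.4058, 0.2469, 0.1931]
orientation: [-180.0, 0.0, 89.9]
force: [-0.5, 0.1, -0.5]
opening: 0.0873
```

```bash
python3 look.py n.png small_plate_mid:0:.406:.248
python3 - <<'E'
from h import *
p,c=snap("wrist")
x,y=fit([(c,mask_c(p,"small_plate_mid")[0])],"small_plate_mid",(.406,.248))[0]
for nm in (None,"small_plate_mid"): print(notch(p,c,x,y,(.034,.036,.039),.028,nm))
E
```

```text
t 25.775 tcp [0.4058 0.2469 0.1932] [-180.     0.    89.9] f [ 0.1 -0.7 -0.3]
small_plate_mid 0.76 fit [array([0.4051, 0.2501]), array([0.0057, 0.0023])]
(np.float64(36.356920281803895), np.float64(0.5880249464688119))
(np.float64(34.640363494973684), np.float64(0.6000692619205161))
```

View pics/n.png

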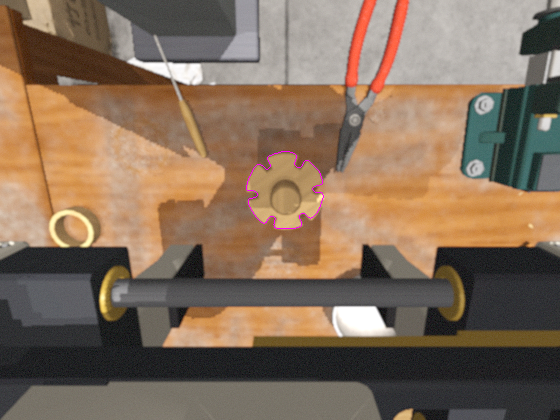

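The small plate is at px (285,190), its outline tracing the notches, at about 35° mod 60. That means it needs a turn of about +8.5°. I'll grasp it.

>>> carry_out(
  increments=[
    [0,0,0,-1,3,-60,0],
    [0,0,0,-1,3,-110,0],
    [0,0,0,-1,3,-145,0],
    [0,0,0,-1,3,-158,0],
    [0,0,0,-1,3,-158,0],
    [0,0,0,-1,3,-158,1],
    [0,0,0,-1,3,-158,1],
    [0,0,0,-1,3,-158,1],
    [0,0,0,-1,3,-158,1],
    [0,0,0,-1,3,-158,1],
    [0,0,0,-1,3,-158,1],
    [0,0,0,-1,3,-158,1],
    [0,0,0,-1,3,-158,1],
    [0,0,0,-1,3,-158,1],
    [0,0,0,-1,3,-100,1],
    [0,0,0,-1,3,-40,1],
    [0,0,0,-1,3,0,1],
    [0,0,0,10,-10,0,1],
    [0,0,0,10,-10,0,1],
  ],
)

```text
clock: 28.35
tool_pos: [0.4155, 0.2371, 0.1937]
orientation: [-180.0, -0.0, 89.9]
force: [-0.0, -0.5, -1.9]
opening: 0.0301
```

>>> carry_out(
  increments=[
    [0,0,8.5,30,-40,0,1],
    [0,0,8.5,65,-85,0,1],
    [0,0,8.5,100,-130,0,1],
    [0,0,8.5,135,-175,0,1],
    [0,0,8.5,170,-220,0,1],
    [0,0,8.5,200,-260,0,1],
    [0,0,8.5,217,-281,0,1],
    [0,0,8.5,217,-281,0,1],
    [0,0,8.5,217,-281,0,1],
    [0,0,8.5,217,-281,0,1],
  ],
)

```text
clock: 29.6
tool_pos: [0.632, -0.0424, 0.1935]
orientation: [-180.0, -0.0, 98.6]
force: [1.0, 1.4, -1.4]
opening: 0.0298
```

```bash
python3 - <<'E'
from h import *
p,c=snap("wrist"); o=ctrl.get_obs(); print(o["tool_pos"],o["orientation"],o["force"],o["opening"]); im=p["pixels"]; x,y,z=o["tool_pos"]
cv2.polylines(im,[np.int32(proj(c,pts([(42,28)],x,y,z-.035)))],True,(255,0,255),1)
cv2.polylines(im,[np.int32(proj(c,pts([(25,108)],.6328,-.0443)))],True,(0,255,0),1)
for k in range(6):
    a=np.radians(43.8+60*k); d=np.array([np.cos(a),np.sin(a),0])
    for r,q,col in((.03,np.array([x,y,z-.007]),(255,0,0)),(.041,np.array([.6328,-.0443,.048]),(0,0,255))):
        u=proj(c,np.array([q+d*r,q+d*(.042 if r<.04 else .055)])); cv2.line(im,tuple(map(int,u[0])),tuple(map(int,u[1])),col,1)
cv2.imwrite("pics/o.png",cv2.resize(im[90:380,80:480],(720,522)))
E
```

```text
[ 0.6320904  -0.04243816  0.19368308] [ 1.79998695e+02 -5.38223095e-03  9.85712296e+01] [ 0.48820319  1.00451856 -1.49993992] 0.030343164728169777
```

View pics/o.png

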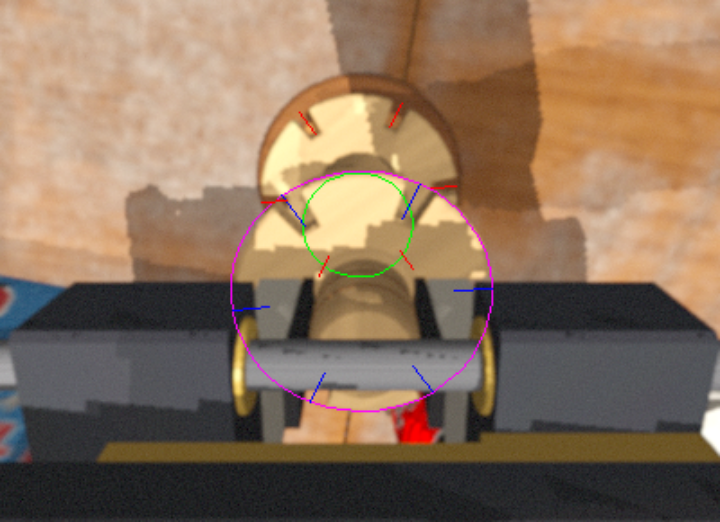

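>>> carry_out(
  increments=[
    [0,0,0,1,-2,-20,1],
    [0,0,0,1,-2,-40,1],
    [0,0,0,1,-2,-40,1],
    [0,0,0,1,-2,-45,1],
    [0,0,0,1,-2,-50,1],
    [0,0,0,1,-2,-55,1],
    [0,0,0,1,-2,-60,1],
    [0,0,0,1,-2,-63,1],
    [0,0,0,1,-2,-65,1],
    [0,0,0,1,-2,-65,1],
  ],
)

```text
clock: 30.9
tool_pos: [0.6334, -0.0454, 0.1284]
orientation: [-180.0, 0.0, 98.5]
force: [-0.3, -0.2, -1.2]
opening: 0.0299
```

>>> carry_out(
  increments=[
    [0,0,0,0,0,0,0],
    [0,0,0,0,0,0,0],
    [0,0,0,0,0,0,0],
    [0,0,0,0,0,0,0],
    [0,0,0,0,0,0,0],
    [0,0,0,0,0,50,0],
    [0,0,-4,0,0,100,0],
    [0,0,-8.5,0,0,140,0],
    [0,0,-8.5,0,0,140,0],
    [0,0,-8.5,0,0,140,0],
  ],
)

```text
clock: 32.15
tool_pos: [0.6332, -0.0453, 0.2682]
orientation: [-180.0, -0.0, 90.0]
force: [0.1, 0.0, -0.2]
opening: 0.0879
```

```bash
python3 - <<'E'
from h import *
p,c=snap("wrist"); r=mask_c(p,"small_plate_mid"); print(r[1],ctrl.get_obs()["tool_pos"])
x,y=fit([(c,r[0])],"small_plate_mid",(.633,-.045),.092)[0]; print(x,y)
for nm in (None,"small_plate_mid"): print("S",notch(p,c,x,y,(.034,.036,.039),.120,nm))
im=p["pixels"]
# large notch: outer part visible outside small disc
for nm in (None,): print("L",notch(p,c,.6328,-.0444,(.049,.051,.053),.048,nm))
for rr,z in((42,120),(15.5,149)): cv2.polylines(im,[np.int32(proj(c,pts([(rr,z)],x,y)))],True,(255,0,255),1)
cv2.polylines(im,[np.int32(proj(c,pts([(55,48)],.6328,-.0444)))],True,(0,255,0),1)
cv2.imwrite("pics/q.png",cv2.resize(im[90:330,120:440],(800,600)))
r=mask_c(p,"mouth_ring_mid"); r and print("ring",r[1],fit([(c,r[0])],"mouth_ring_mid",(.453,.003))[0],r[2].nonzero()[0].min())
E
```

```text
0.72 [ 0.63289645 -0.045394    0.26724558]
0.6340255225212255 -0.04530853930901286
S (np.float64(42.60372552361555), np.float64(0.38186924896657826))
S (np.float64(43.40994835433241), np.float64(0.5999411460601005))
L (np.float64(48.912050388051824), np.float64(0.11402274007115137))
ring 0.74 [0.45254634 0.00467127] 2
```

View pics/q.png

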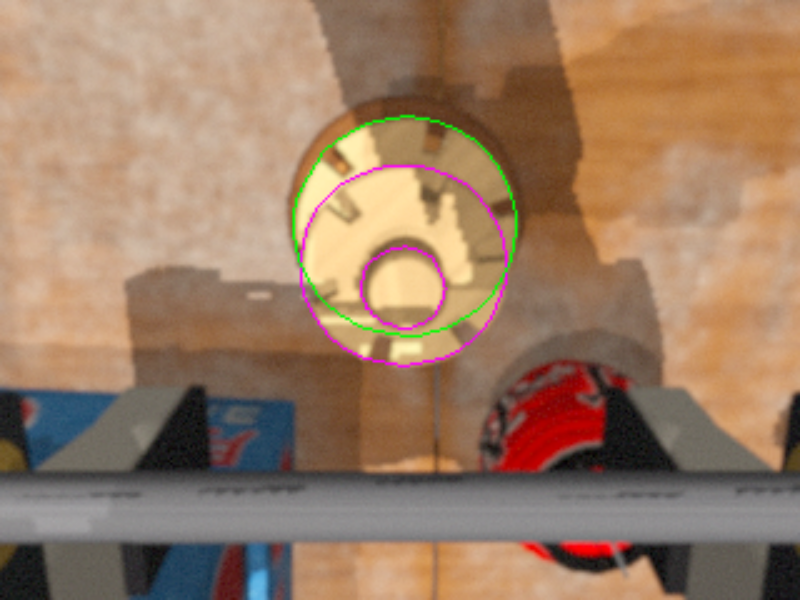

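Small plate is home (hub and rim on their circles), with notches at 43° against the large plate's 43.8°. Next, the mouth ring.

>>> carry_out(
  increments=[
    [0,0,0,-50,14,0,0],
    [0,0,0,-100,28,-20,0],
    [0,0,0,-150,42,-50,0],
    [0,0,0,-180,50,-78,0],
    [0,0,0,-180,50,-78,0],
    [0,0,0,-180,50,-78,0],
    [0,0,0,-180,50,-78,0],
  ],
)

```text
clock: 33.22
tool_pos: [0.4548, 0.0048, 0.1911]
orientation: [179.9, -0.0, 90.0]
force: [0.0, -0.2, 0.1]
opening: 0.0876
```

```bash
python3 look.py r.png mouth_ring_mid:0:.453:.004
```

```text
t 33.275 tcp [0.4546 0.0047 0.191 ] [180.  -0.  90.] f [-0.5  0.7 -0.1]
mouth_ring_mid 0.62 fit [array([0.4519, 0.0047]), array([ 0.0001, -0.0006])]
```

>>> carry_out(
  increments=[
    [0,0,0,-2,0,-60,0],
    [0,0,0,-2,0,-120,0],
    [0,0,0,-2,0,-175,0],
    [0,0,0,-2,0,-187,0],
    [0,0,0,-2,0,-187,0],
    [0,0,0,-2,0,-187,1],
    [0,0,0,-2,0,-187,1],
    [0,0,0,-2,0,-187,1],
    [0,0,0,-2,0,-187,1],
    [0,0,0,-2,0,-187,1],
    [0,0,0,-2,0,-187,1],
    [0,0,0,-2,0,-187,1],
    [0,0,0,-2,0,-187,1],
    [0,0,0,-2,0,-130,1],
    [0,0,0,-2,0,-70,1],
    [0,0,0,-2,0,-10,1],
    [0,0,0,-2,0,0,1],
    [0,0,0,30,-8,0,1],
    [0,0,0,30,-8,0,1],
  ],
)

```text
clock: 35.7
tool_pos: [0.4843, -0.0036, 0.1898]
orientation: [-179.9, 0.0, 90.0]
force: [-0.8, -0.4, -0.4]
opening: 0.0487
```

>>> carry_out(
  increments=[
    [0,0,0,50,-14,0,1],
    [0,0,0,100,-28,0,1],
    [0,0,0,149,-42,0,1],
    [0,0,0,149,-42,0,1],
    [0,0,0,149,-42,-10,1],
    [0,0,0,149,-42,-20,1],
    [0,0,0,149,-42,-20,1],
    [0,0,0,149,-42,-20,1],
  ],
)

```text
clock: 36.7
tool_pos: [0.6323, -0.0451, 0.1711]
orientation: [180.0, -0.0, 90.0]
force: [1.0, 0.7, -1.1]
opening: 0.0482
```

```bash
python3 - <<'E'
from h import *
p,c=snap("wrist"); o=ctrl.get_obs(); print(o["tool_pos"],o["force"],o["opening"]); im=p["pixels"]; x,y,z=o["tool_pos"]
for a in((25,18),(19.5,18)): cv2.polylines(im,[np.int32(proj(c,pts([a],x,y,z-.004)))],True,(255,0,255),1)
cv2.polylines(im,[np.int32(proj(c,pts([(42,120)],.634,-.0453)))],True,(0,255,0),1)
cv2.imwrite("pics/s.png",cv2.resize(im[90:380,80:480],(720,522)))
E
```

```text
[ 0.63250702 -0.04513986  0.17121246] [0.21193423 0.48231127 0.37587144] 0.04897204147976953
```

View pics/s.png

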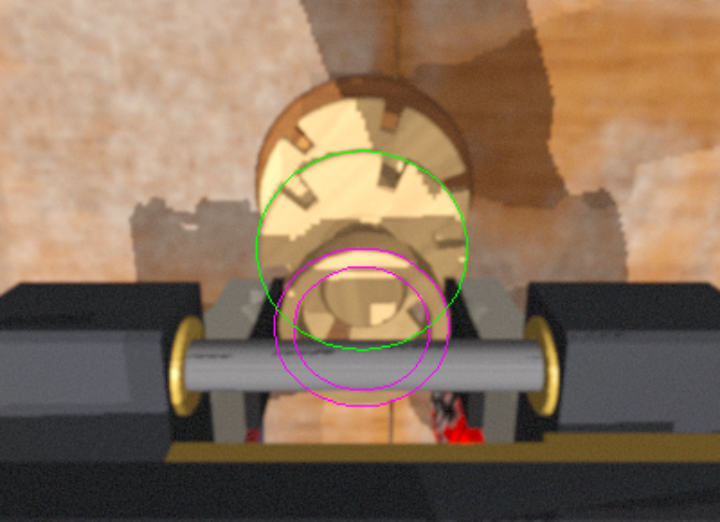

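The ring sits on its predicted circle around the hub. Lowering with a 1 mm shift in x.

>>> carry_out(
  increments=[
    [0,0,0,1,0,-5,1],
    [0,0,0,1,0,-10,1],
    [0,0,0,1,0,-15,1],
    [0,0,0,1,0,-20,1],
    [0,0,0,1,0,-27,1],
    [0,0,0,1,0,-34,1],
    [0,0,0,1,0,-40,1],
    [0,0,0,1,0,-44,1],
    [0,0,0,1,0,-45,1],
    [0,0,0,1,0,-45,1],
  ],
)

```text
clock: 38.0
tool_pos: [0.6336, -0.0454, 0.1256]
orientation: [180.0, 0.0, 90.0]
force: [-0.1, -0.1, -0.6]
opening: 0.0483
```

>>> carry_out(
  increments=[
    [0,0,0,0,0,0,0],
    [0,0,0,0,0,0,0],
    [0,0,0,0,0,0,0],
    [0,0,0,0,0,0,0],
    [0,0,0,0,0,50,0],
    [0,0,0,0,0,100,0],
    [0,0,0,0,0,135,0],
    [0,0,0,0,0,135,0],
    [0,0,0,0,0,135,0],
    [0,0,0,0,0,135,0],
  ],
)

```text
clock: 39.25
tool_pos: [0.6329, -0.0454, 0.2592]
orientation: [-179.9, 0.0, 90.0]
force: [-0.4, 0.3, -0.7]
opening: 0.0877
```

```bash
python3 - <<'E'
from h import *
p,c=snap("wrist"); print(ctrl.get_obs()["tool_pos"]); im=p["pixels"].copy()
r=mask_c(p,"mouth_ring_mid"); print(r[1]); x,y=fit([(c,r[0])],"mouth_ring_mid",(.634,-.045),.12)[0]; print("ring",x,y)
s=mask_c(p,"small_plate_mid"); xs,ys=fit([(c,s[0])],"small_plate_mid",(.634,-.045),.092)[0]; print("small",xs,ys)
print("S",notch(p,c,.634,-.0453,(.034,.036,.039),.120,"small_plate_mid"))
for a in((25,138),(19.5,138)): cv2.polylines(im,[np.int32(proj(c,pts([a],x,y)))],True,(255,0,255),1)
cv2.polylines(im,[np.int32(proj(c,pts([(42,120)],.634,-.0453)))],True,(0,255,0),1)
q,d=snap("side"); t,e=snap("scene"); 
f=lambda P,C:(lambda u:cv2.resize(P["pixels"][int(u[1])-50:int(u[1])+50,int(u[0])-45:int(u[0])+45],(270,300)))(proj(C,[.633,-.045,.07])[0])
cv2.imwrite("pics/t.png",np.hstack([cv2.resize(im[110:300,200:360],(253,300)),f(q,d),f(t,e)]))
for n in NAMES[6:]: print(n,[np.round(ctrl.search_frame(k,n)[0]["centre"],3).tolist() for k in(t,q) if ctrl.search_frame(k,n)])
E
```

```text
[ 0.63299745 -0.04541263  0.25925064]
0.98
ring 0.6335857491824021 -0.045489599117830806
small 0.6198180350807624 -0.041573034043029665
S (np.float64(43.23361622621009), np.float64(0.6029372368800588))
small_lantern [[0.74, 0.011, 0.081], [0.749, 0.074, 0.089]]
paste_bowl [[0.548, 0.344, 0.018]]
tape_measure [[0.481, -0.431, 0.028], [0.49, -0.414, 0.028]]
```

View pics/t.png

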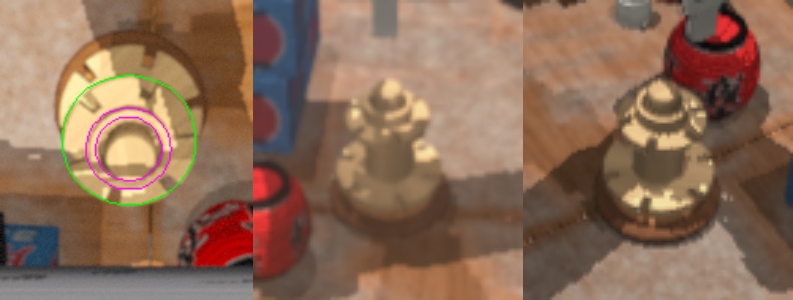

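The ring sits flat round the hub, and the stack stands upright with its notches in line in all three views. I'm handing the job in.

```bash
python3 -c "from plant import ctrl; print(ctrl.close_job())"
```

```text
the job is handed in; nothing more can be done
None
```

I built the core on the stand in the given order and handed it in at about 39 s of the 112 s allowed. The gripper was open and well above the stack; the hand-in gave no verdict.

**Seating:** After release, close-up fits put every piece within about 1–2 mm of the stand's axis. The drawn rim circles matched the seated heights for the two plates and the narrower ring. The wider ring and the sleeve rest on their position fits and on going down without resistance. Wrist force stayed within about 2 N at every reading. The last three views show the stack upright.

**Notches:** The small plate's notches read about 43.2° and the large plate's about 43.8° (repeating every 60°), so they are within 1°. The large plate's figure was measured before the sleeve went on. A rough reading on the built-up stack gave 48.9°, but the small plate hid most of the rim, so I did not rely on it. Even that would be within the 8° limit.

**Bystanders:** The arm was never brought near the tape measure or the bowl, and both read within 4 mm of their starting positions, though the bowl showed in only one camera at the end. The lantern read up to 8 mm off because the gripper partly hid it in the view, and it looks untouched.

**Failed check:** In the final picture, the outline fit for the small plate was about 14 mm off. The ring on top was hiding part of the plate, so I used the fit from before the ring went on and the circle overlay instead.

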